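Index the rotary stage to the ball-headed sensor

TASK

On the rotary indexing stage, pull the lock plunger up and give it a quarter turn clockwise so that it stays out by itself when you let go. Then turn the table until its raised arrow points at the ball-headed post, and twist the plunger back so that it drops fully home in the notch and locks the table there. Leave the loose things around the stage where they are.

Things in the scene. Friction and masses are not known exactly. Their poses are not given: they have to be found in the camera images.
- stage: Rotary indexing stage, bolted down: black base plate 275 x 250 mm, 12 mm thick, with a round aluminium table on it, 236 mm in diameter, top 26 mm above the bench. Origin on the bench under the table's rotation axis; x points away from the lock plunger, which stands at -105 mm along x (the robot's side); z up.
- lock_ring (a point): Centre of the dark steel lock ring on the table's edge: top 36 mm up, mid-radius 105 mm, turning with the table. It has a wide parking gap, where the 10 mm round-ended plunger pin starts (the table swings only 14 degrees there), and four notches 14 mm wide: the pin drops into one when the arrow is at -70, -35, +35 or +70 degrees from the stage's x, right at a post.
- turn_grip (a point): Centre of the black grip bar that turns the table: 56 mm long, 20 mm thick, 38 mm tall (84 to 122 mm above the bench) on a column 26 mm in diameter on the table's rotation axis. The origin is 103 mm above the bench, on the axis. Its x axis points the way the table's arrow points; the bar is long along y, so it is pinched across x. Turning it takes about 0.1 N m.
- mark_tip (a point): Tip of the raised dark arrow (the reference mark, 50 mm long) on the table top, 87 mm from the rotation axis, 29 mm above the bench. Its x axis points outward along the arrow.
- table_turn (a joint): Angle of the table, rad: 0 when the arrow points along the stage's x axis, away from the plunger; grows counter-clockwise seen from above; stops at -1.4 and 1.4. Stays where it is left. Starts between -0.2 and 0.2.
- lock_grip (a point): Centre of the plunger's black T-handle bar, 60 mm long, 14 mm thick, 24 mm tall; 104 mm above the bench while locked, 118 mm while held out. Its x axis runs along the bar, which at twist 0 lies along the stage's x axis; z up. Below it a steel shaft; a slotted steel sleeve 36 mm square reaches 66 mm above the bench.
- lock_lift (a joint): Height of the plunger, m: 0 fully home, stop at 0.020. A spring and its weight press it down with about 5 to 7 N. Its cross pin leaves the sleeve's slot at 0.014, so pull to about 0.018 before twisting; twisted, it rests on the sleeve at about 0.014 and the pin clears the lock ring. If the pin comes down on the ring beside a notch it stays at about 0.008.
- lock_twist (a joint): Twist of the plunger's handle, rad: 0 with the cross pin in line with the slot (drops home), grows clockwise seen from above to its stop at 1.57. Light friction; turns only while pulled up; within about 0.1 of 0 it drops.
- ball_head (a point): Centre of the grey ball, 56 mm in diameter, 98 mm above the bench, on the ball-headed sensor post. It is one of four fixed posts in a fan 195 mm from the table's axis, at -70, -35, +35 and +70 degrees from the stage's x axis; the others carry a cone, a flat disc 74 mm wide and a square block 46 mm wide. Which post stands where changes.
- jar_mid (a point): Centre of a loose amber jar, 48 mm in diameter, 70 mm tall, standing between the posts beyond the stage. Leave it.
- driver: Loose screwdriver 160 mm long with a black handle, lying left of the stage; origin under its middle. Leave it.
- lens_case: Loose black flat lens case, 60 x 75 x 22 mm, lying right of the stage; origin under its centre. Leave it.
Mind the look-alikes: they are no part of the job. Leave any blue or purple look-alike of the part that bears ball_head alone.

How it is judged:
By the outcome, as a careful person would: the job done as asked, in the order asked, and still so for the second after the job is handed in, with the robot touching nothing.
It also fails if it takes over 62 s, if anything falls off the work surface, if the arm or the gripper's body presses on something with over 40 N, if the wrist force passes 120 N, or if a joint passes its speed limit or range.

ROBOT

A 7-joint arm with a two-finger parallel gripper is mounted at the origin on the work surface. World frame = base frame: x ahead of the robot, y to its left, z up, the work surface at z = 0. Lengths are in mm, angles in rad, forces in N, time in s.
With the tool pointing down it reaches from about 375 to 925 mm from the base axis. Payload 3.1 kg.
Tool frame: the origin (TCP) lies midway between the tips of the shut fingers; the grasp point (between the pads) lies 19 mm behind it (pinch_z is the distance from the TCP to the grasp point, in mm); z points along the fingers, x is the direction in which the jaws open and shut, and the axes are right-handed (so a half turn about z gives the same grasp; the last joint's range is limited). The gripper opens to 85 mm and grips with 20 to 120 N. Pads are 22 mm wide; open, the fingers measure 114 mm over their backs; the gripper's body (76 mm by 85 mm) begins 54 mm behind the grasp point. The pads swing forward as they close: fully open they stand 13 mm farther back than shut.
Start: joints at [-1.239, 0.383, 0.044, 1.598, -0.018, 1.161, -0.05], TCP at [270.827, 590.894, 231.269] pointing down, gripper open.
Joint ranges: [-2.61, 2.61], [-0.41, 2.15], [-1.48, 1.57], [0, 2.5], [-1.57, 4.71], [0.05, 1.97], [-2.85, 2.85]. Speed limits (rad/s): [2.79, 2.79, 3.14, 3.14, 3.14, 3.14, 3.14].

INTERFACE

Orientations are given as a rotation vector (axis times angle).
In Python, from bench import * gives the robot as it stands.
- The arm moves only by the tool move_arm, never from a script. Its argument "steps" is a list of rows, each an object of numbers: "grip": the finger opening in mm, from 0 to 85.4; "tx", "ty", "tz": the shift along the tool's x, y, z in mm; "rx", "ry", "rz": the turn, a rotation vector about the tool's x, y, z in degrees. In form: [{"grip": .., "tx": .., "ty": .., "tz": .., "rx": .., "ry": .., "rz": ..}, ...]. A call has 1 to 5 rows; each row is the pose to reach, as a shift and turn from the pose commanded when the call began, along the tool's axes at that moment; what a row does not reach only later rows make up. A row lasts 1/12 s, in which the tool goes at most 41.7 mm and 7.16 degrees, less where a joint would pass 70% of its speed; a pose out of reach is approached as far as the arm can. A call with a gripper value outside its range is refused whole. The fingers move at their own pace and stop on an object; "force" is the grip in N (left out, the last holds). Time passes only in rows, so rows that repeat a pose let the fingers close. It gives the time, the measured TCP pose, the force and the opening at its end, in the units of the state.
- read_state(): the state, without advancing time (a new reading comes with each control period).
- read_camera(name): name is "scene" or "top" or "wrist"; returns a dict with "image" (480x640x3 uint8, red, green, blue), "vfov" (degrees; the focal length in pixels is half the picture's height over the tangent of half this angle, whatever the lens; pixels are square), "cx", "cy" (the principal point, pixels), "dist_coeffs" ([k1, k2, p1, p2, k3] as OpenCV has them; the pictures are not rectified), "R" (3x3) and "t" (3): a world point X has camera coordinates R X + t; the wrist camera has in their place "hand_eye" (4x4, takes a point from camera to tool coordinates, whose origin is the TCP and whose axes are the tool frame's). Camera axes: x right, y down, z forward; pixel columns grow to the right and rows downward; lengths in mm; the calibration is good to about 2 mm. A picture is of the moment at which its call begins: read the wrist's pose just before it. There is no depth.
- sign_off(): hands the job in, once; it reports no verdict.
The state is a dict: "clock": time; "joints": joint angles; "qvel": joint speeds; "effort": joint torques, N m; "tool_pos": TCP position; "ee_rot": TCP orientation; "wrist_force": force on the tool from outside, world axes, zero at the start; "torque": the same for the moment, N m; "opening": finger opening in mm.
Only numpy, scipy, OpenCV 4.12 (cv2) and the standard library are available. Lean on these libraries where they do the work, as an engineer would, in place of code of your own. Each camera call takes 0.05 s, during which the arm holds its last target.

## Working session

There is one attempt and no reset: what is moved stays moved. The work goes in short steps, Python scripts to look and compute and a tool call to move; the robot and the scene stay as the last step left them, time stands still between calls to the robot, and variables do not carry over. Pictures are saved under pics/ and viewed, and the job is handed in when it is done.

Besides the shell and the picture viewer there is one more tool, called in YAML: its name, and indented under it one key for each argument. move_arm: Moves the arm, as the interface text tells. Its arguments: {"type":"object","properties":{"steps":{"type":"array","items":{"type":"object","properties":{"grip":{"type":"number"},"tx":{"type":"number"},"ty":{"type":"number"},"tz":{"type":"number"},"rx":{"type":"number"},"ry":{"type":"number"},"rz":{"type":"number"}}}},"force":{"type":"number"}},"required":["steps"]}

```bash
mkdir -p pics; ls; cat > h.py <<'E'
from bench import *
import numpy as np, cv2, json
def snap(n,tag):
    c=read_camera(n); cv2.imwrite(f'pics/{tag}.png',c['image'][:,:,::-1]); return c
def cam(c):
    f=240/np.tan(np.radians(c['vfov']/2)); return np.array([[f,0,c['cx']],[0,f,c['cy']],[0,0,1]]),np.array(c['dist_coeffs'],float)
def proj(c,X,R=None,t=None):
    K,d=cam(c); R=np.array(c['R']) if R is None else R; t=np.array(c['t']) if t is None else t
    return cv2.projectPoints(np.atleast_2d(np.array(X,float)),cv2.Rodrigues(R)[0],t.reshape(3,1),K,d)[0][:,0]
def onplane(c,uv,z):
    K,d=cam(c); R=np.array(c['R']);t=np.array(c['t'])
    p=cv2.undistortPoints(np.array(uv,float).reshape(-1,1,2),K,d)[:,0]
    z=np.broadcast_to(z,len(p)); out=[]
    C=-R.T@t
    for q,zz in zip(p,z):
        v=R.T@np.array([q[0],q[1],1]); out.append(C+v*(zz-C[2])/v[2])
    return np.array(out)
E
python3 - <<'E'
from h import *
s=read_state();print(s)
for n in("scene","top"):
    c=snap(n,n+"0"); print(n,c['vfov'],c['dist_coeffs'],(-np.array(c['R']).T@np.array(c['t'])))
E
```

```text
pics
{'clock': 0.0, 'joints': array([-1.23881812,  0.38385765,  0.04380405,  1.59959811, -0.0179271 ,
        1.16116733, -0.04990227]), 'qvel': array([-9.60678054e-04,  1.42311615e-04, -2.87759398e-05,  5.04578741e-05,
       -1.75125172e-03,  4.53750573e-04, -1.53112391e-03]), 'effort': array([-2.37047288e-04, -4.33463788e+01,  1.02439664e+00, -2.49516410e+01,
        1.05767298e-02,  1.12681207e-02, -2.15895261e-05]), 'tool_pos': array([270.42194262, 590.03567759, 229.86084969]), 'ee_rot': array([ 2.64269122,  1.69595595, -0.00339305]), 'wrist_force': array([0.37226644, 0.51399445, 0.08543683]), 'torque': array([-0.01148952, -0.0284268 ,  0.02689831]), 'opening': 85.26795246851056}
scene 55.68405915573889 [-0.0529853  0.         0.         0.         0.       ] [1026.12247274  346.82504348  893.41044499]
top 49.39085533451334 [-0.07011872  0.          0.          0.          0.        ] [ 503.32920851   64.44164781 1085.30911721]
```

View pics/scene0.png

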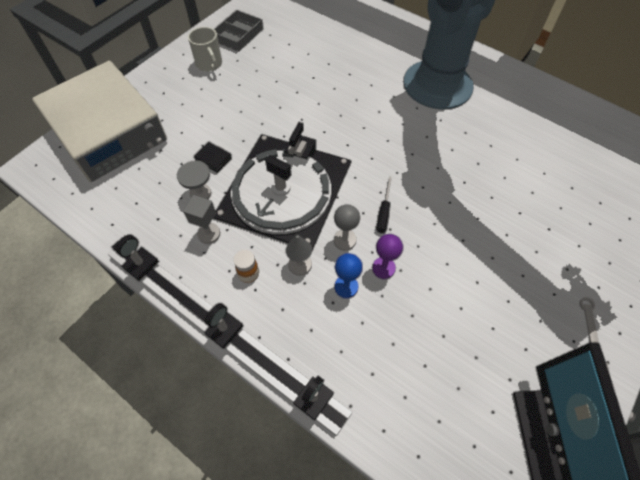

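View pics/top0.png

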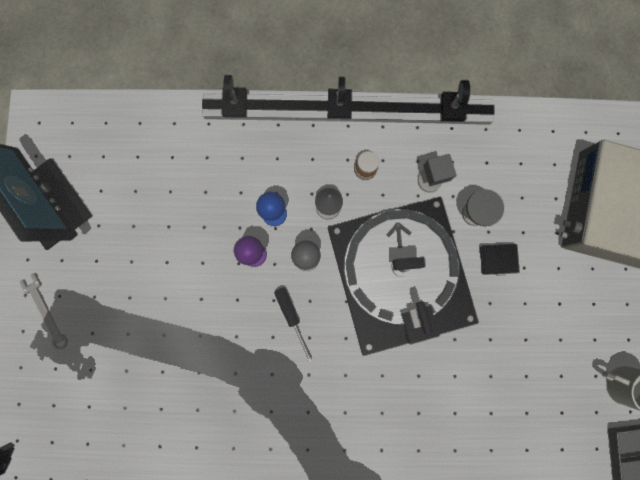

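```bash
python3 - <<'E'
from h import *
im=cv2.imread('pics/top0.png'); cv2.imwrite('pics/topc.png',cv2.resize(im[175:365,280:480],None,fx=4,fy=3.1*4/3.1,interpolation=cv2.INTER_CUBIC)[:600*2][:760])
im=cv2.imread('pics/scene0.png'); cv2.imwrite('pics/scc.png',cv2.resize(im[110:290,170:420],None,fx=3.2,fy=3.2,interpolation=cv2.INTER_CUBIC))
E
python3 - <<'E'
import cv2
for n in('topc','scc'):
    i=cv2.imread(f'pics/{n}.png');print(i.shape)
    i=cv2.resize(i,None,fx=min(1,600/i.shape[0]),fy=min(1,600/i.shape[0]));cv2.imwrite(f'pics/{n}.png',i);print(i.shape)
E
```

```text
(760, 800, 3)
(600, 632, 3)
(576, 800, 3)
(576, 800, 3)
```

View pics/topc.png

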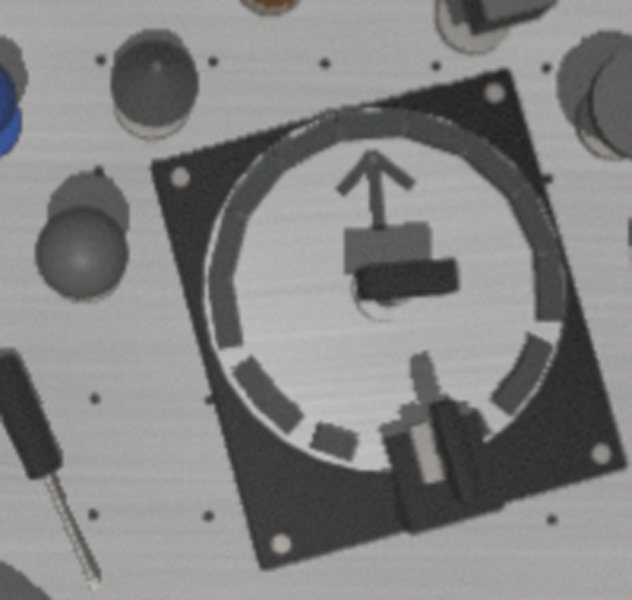

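View pics/scc.png

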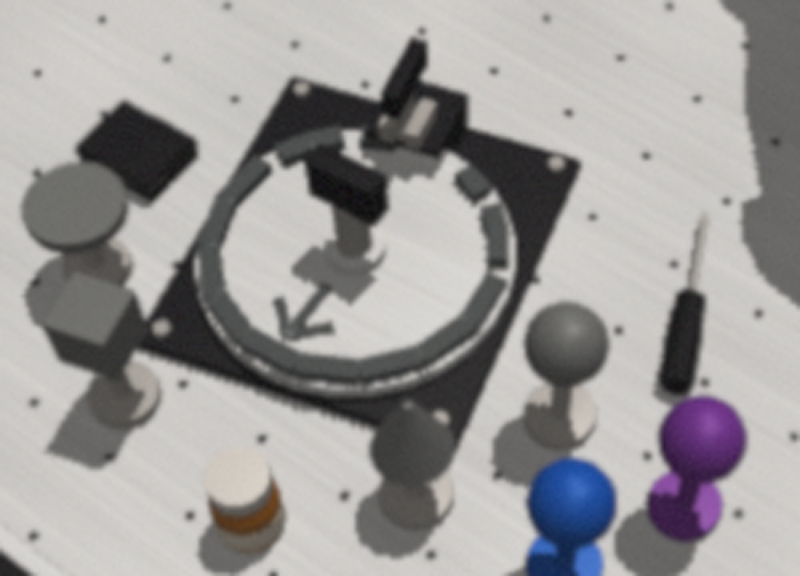

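```bash
python3 - <<'E'
from h import *
c=read_camera('top'); s=read_camera('scene')
T=lambda u,v:(280+u/3.16,175+v/3.158)
S=lambda u,v:(170+u/3.2,110+v/3.2)
P=onplane(c,[T(150,163),T(510,70),T(628,465),T(262,570)],12)
print(P.round(1), np.linalg.norm(np.diff(P,axis=0,append=P[:1]),axis=1))
ctr=P.mean(0); ex=(P[0]+P[1]-P[2]-P[3])[:2]; print(ctr, np.degrees(np.arctan2(ex[1],ex[0])))
Q=onplane(s,[S(293,77),S(580,162),S(130,345)],12); print('scene corners',Q.round(1))
for n,uv,z in [('ball',T(82,252),98),('cone',T(155,85),80),('tip',T(375,153),29),('gripTop',T(408,276),122),('handle',T(460,450),116)]:
    print(n,onplane(c,[uv],z).round(1))
for n,uv,z in [('ball',S(567,343),98),('tip',S(289,338),29),('grip',S(347,185),103),('handle',S(404,75),104)]:
    print('S',n,onplane(s,[uv],z).round(1))
E
```

```text
[[ 648.4   41.3   12. ]
 [ 714.9 -197.4   12. ]
 [ 455.4 -272.5   12. ]
 [ 386.1  -34.2   12. ]] [247.78286012 270.11919482 248.16050588 273.00820583]
[ 551.22150978 -115.70872866   12.        ] 16.099108204719258
scene corners [[ 455.3 -269.4   12. ]
 [ 388.5  -32.9   12. ]
 [ 722.1 -195.5   12. ]]
ball [[582.2  83.2  98. ]]
cone [[688.   40.3  80. ]]
tip [[ 655.1 -104.2   29. ]]
gripTop [[ 569.1 -108.7  122. ]]
handle [[ 467.9 -140.3  116. ]]
S ball [[580.3  84.   98. ]]
S tip [[656.2 -98.8  29. ]]
S grip [[ 567.9 -110.7  103. ]]
S handle [[ 465.1 -141.9  104. ]]
```

```bash
cat >> h.py <<'E'
from scipy.spatial.transform import Rotation as Ro
def goal(p,yaw,s=None):
    s=s or read_state(); R=Ro.from_rotvec(s['ee_rot']); 
    G=Ro.from_matrix(np.array([[np.cos(yaw),np.sin(yaw),0],[np.sin(yaw),-np.cos(yaw),0],[0,0,-1]]).astype(float))
    d=R.inv().apply(np.array(p)-s['tool_pos']); r=np.degrees((R.inv()*G).as_rotvec())
    print('t',s['clock'],'pos',s['tool_pos'].round(1),'d',d.round(1),'r',r.round(2),'F',s['wrist_force'].round(1),'M',s['torque'].round(2),'op',round(s['opening'],1))
E
python3 - <<'E'
from h import *
c=snap('wrist','w0');print(c['vfov'],np.array(c['hand_eye']).round(3).tolist(),c['dist_coeffs'])
goal([467.5,-139.5,231.3],np.radians(106.1))
goal([467.5,-139.5,231.3],np.radians(65.4))
E
```

```text
58.931127949684814 [[1.0, 0.0, 0.001, -0.498], [-0.0, 0.945, 0.327, -84.877], [-0.001, -0.327, 0.945, -142.771], [0.0, 0.0, 0.0, 1.0]] [0.02307427 0.         0.         0.         0.        ]
t 0.25 pos [270.6 590.5 230.6] d [-581.6  483.1    0. ] r [-2.000e-02  7.000e-02 -4.072e+01] F [-0.1 -0.2  0.1] M [-0.03  0.    0.03] op 85.5
t 0.25 pos [270.6 590.5 230.6] d [-581.6  483.1    0. ] r [ 0.    0.07 -0.02] F [-0.1 -0.2  0.1] M [-0.03  0.    0.03] op 85.5
```

move_arm:
  steps:
    - {"tx":-32,"ty":26.5,"rz":-6}
    - {"tx":-64,"ty":53,"rz":-12}
    - {"tx":-96,"ty":79.5,"rz":-18}
    - {"tx":-128,"ty":106,"rz":-24}
    - {"tx":-160,"ty":132.5,"rz":-30}

```text
invalid input
```

```bash
python3 -c "
from h import *
goal([467.5,-139.5,231.3],np.radians(106.1))"
```

```text
t 0.25 pos [270.6 590.5 230.6] d [-581.6  483.1    0. ] r [-2.000e-02  7.000e-02 -4.072e+01] F [-0.1 -0.2  0.1] M [-0.03  0.    0.03] op 85.5
```

move_arm:
  steps:
    - {"grip":85,"tx":-32,"ty":26.5,"tz":0,"rx":0,"ry":0,"rz":-6}
    - {"grip":85,"tx":-64,"ty":53,"tz":0,"rx":0,"ry":0,"rz":-12}
    - {"grip":85,"tx":-96,"ty":79.5,"tz":0,"rx":0,"ry":0,"rz":-18}
    - {"grip":85,"tx":-128,"ty":106,"tz":0,"rx":0,"ry":0,"rz":-24}
    - {"grip":85,"tx":-160,"ty":132.5,"tz":0,"rx":0,"ry":0,"rz":-30}

```text
clock: 0.67
tool_pos: [324.8, 388.3, 231.1]
ee_rot: [2.108, 2.329, -0.0]
wrist_force: [1.5, -0.5, -0.1]
opening: 85.0
```

```bash
python3 -c "
from h import *
goal([467.5,-139.5,231.3],np.radians(106.1))"
```

```text
t 0.6667 pos [324.8 388.3 231.1] d [-5.393e+02  8.960e+01 -1.000e-01] r [ 0.00e+00  1.00e-02 -1.04e+01] F [ 1.5 -0.5 -0.1] M [-0.05 -0.06  0.  ] op 85.0
```

move_arm:
  steps:
    - {"grip":85,"tx":-539,"ty":89.5,"tz":0,"rx":0,"ry":0,"rz":-10.4}
    - {"grip":85,"tx":-539,"ty":89.5,"tz":0,"rx":0,"ry":0,"rz":-10.4}
    - {"grip":85,"tx":-539,"ty":89.5,"tz":0,"rx":0,"ry":0,"rz":-10.4}
    - {"grip":85,"tx":-539,"ty":89.5,"tz":0,"rx":0,"ry":0,"rz":-10.4}
    - {"grip":85,"tx":-539,"ty":89.5,"tz":0,"rx":0,"ry":0,"rz":-10.4}

```text
clock: 1.08
tool_pos: [377.6, 188.3, 231.4]
ee_rot: [-1.895, -2.505, -0.001]
wrist_force: [1.0, 0.2, 0.9]
opening: 84.9
```

```bash
python3 -c "
from h import *
goal([467.5,-139.5,231.3],np.radians(106.1))"
```

```text
t 1.0833 pos [377.6 188.3 231.4] d [-3.399e+02 -2.600e+00 -1.000e-01] r [ 0.03 -0.03 -0.32] F [1.  0.2 0.9] M [-0.03 -0.09 -0.01] op 84.9
```

move_arm:
  steps:
    - {"grip":85,"tx":-340,"ty":-2.5,"tz":0,"rx":0,"ry":0,"rz":-0.3}
    - {"grip":85,"tx":-340,"ty":-2.5,"tz":0,"rx":0,"ry":0,"rz":-0.3}
    - {"grip":85,"tx":-340,"ty":-2.5,"tz":0,"rx":0,"ry":0,"rz":-0.3}
    - {"grip":85,"tx":-340,"ty":-2.5,"tz":0,"rx":0,"ry":0,"rz":-0.3}
    - {"grip":85,"tx":-340,"ty":-2.5,"tz":0,"rx":0,"ry":0,"rz":-0.3}

```text
clock: 1.5
tool_pos: [432.7, -12.6, 231.6]
ee_rot: [1.889, 2.51, 0.002]
wrist_force: [1.6, -0.2, -0.3]
opening: 85.0
```

```bash
python3 -c "
from h import *
goal([467.5,-139.5,231.3],np.radians(106.1))"
```

```text
t 1.5 pos [432.7 -12.6 231.6] d [-131.6   -1.7    0.2] r [ 0.07 -0.04 -0.02] F [ 1.6 -0.2 -0.3] M [ 0.01 -0.09  0.  ] op 85.0
```

move_arm:
  steps:
    - {"grip":85,"tx":-131,"ty":-1.7,"tz":0,"rx":0,"ry":0,"rz":0}
    - {"grip":85,"tx":-131,"ty":-1.7,"tz":0,"rx":0,"ry":0,"rz":0}
    - {"grip":85,"tx":-131,"ty":-1.7,"tz":0,"rx":0,"ry":0,"rz":0}
    - {"grip":85,"tx":-131,"ty":-1.7,"tz":0,"rx":0,"ry":0,"rz":0}
    - {"grip":85,"tx":-131,"ty":-1.7,"tz":0,"rx":0,"ry":0,"rz":0}

```text
clock: 1.92
tool_pos: [467.3, -140.9, 231.7]
ee_rot: [1.898, 2.502, -0.002]
wrist_force: [0.8, 0.8, 0.2]
opening: 84.8
```

```bash
cat >> h.py <<'E'
def wrist(tag):
    s=read_state(); c=snap('wrist',tag); H=np.array(c['hand_eye']); Rt=Ro.from_rotvec(s['ee_rot']).as_matrix()
    T=np.eye(4);T[:3,:3]=Rt;T[:3,3]=s['tool_pos']; W=np.linalg.inv(T@H); c['R']=W[:3,:3];c['t']=W[:3,3]
    np.savez(f'pics/{tag}.npz',**{k:np.array(c[k]) for k in('vfov','cx','cy','dist_coeffs','R','t')}); return c
def load(tag): return {k:v for k,v in np.load(f'pics/{tag}.npz').items()}
E
python3 -c "
from h import *
goal([467.5,-139.5,231.3],np.radians(106.1))
c=wrist('w1')"
```

```text
t 1.9167 pos [ 467.3 -140.9  231.7] d [1.3 0.6 0.4] r [ 0.01  0.11 -0.47] F [0.8 0.8 0.2] M [0.1  0.08 0.03] op 84.8
```

View pics/w1.png

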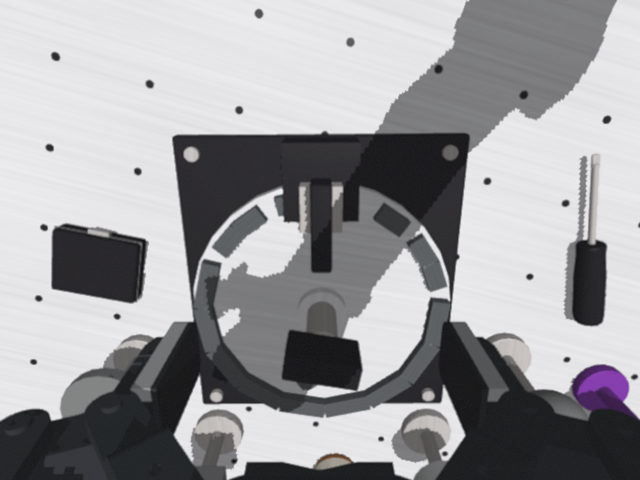

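```bash
python3 - <<'E'
import cv2
im=cv2.imread('pics/w1.png'); cv2.imwrite('pics/w1c.png',cv2.resize(im[125:425,170:470],None,fx=2,fy=2,interpolation=cv2.INTER_CUBIC))
E
```

```text
(no output)
```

View pics/w1c.png

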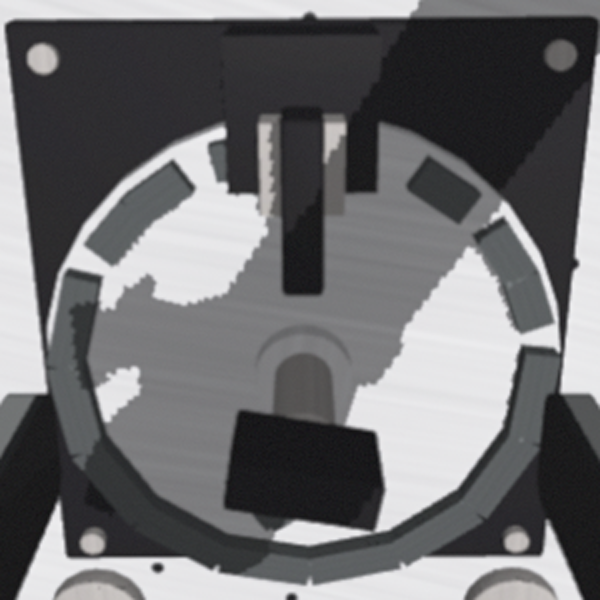

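```bash
python3 - <<'E'
from h import *
c=load('w1')
C=lambda L:[(170+u/2,125+v/2) for u,v in L]
h=onplane(c,C([(284,294),(323,294),(283,120),(322,120)]),116);print(h.round(1))
P=onplane(c,C([(8,22),(597,17),(545,553),(68,555)]),12);print(P.round(1))
ex=(P[2]+P[3]-P[0]-P[1]);a=np.arctan2(ex[1],ex[0]);print(np.degrees(a),P.mean(0), np.linalg.norm(np.diff(P,axis=0,append=P[:1]),axis=1))
u=np.array([np.cos(a),np.sin(a)]); print('handle ctr',(h[:2].mean(0)[:2]-30*u))
b=onplane(c,C([(225,508),(377,530)]),122); n=onplane(c,C([(238,410),(376,432)]),84);print(b,n)
for q,s in((b,-1),(n,1)):
    d=(q[0]-q[1])[:2];L=np.linalg.norm(d);ta=np.arctan2(d[1],d[0])-np.pi/2;print('bar',L,np.degrees(ta),q.mean(0)[:2]+s*10*np.array([np.cos(ta),np.sin(ta)]))
E
```

```text
[[ 496.6 -137.8  116. ]
 [ 493.1 -125.3  116. ]
 [ 440.2 -153.6  116. ]
 [ 437.  -142.   116. ]]
[[ 453.5 -270.4   12. ]
 [ 385.5  -35.5   12. ]
 [ 645.7   41.5   12. ]
 [ 713.9 -196.3   12. ]]
16.18651975452037 [ 549.64432106 -115.17909438   12.        ] [244.54389377 271.29806953 247.39889483 270.7828123 ]
handle ctr [ 466.05744664 -139.93320177]
[[ 579.36815211 -136.68588848  122.        ]
 [ 573.74011429  -82.00369443  122.        ]] [[ 562.89516959 -138.8347787    84.        ]
 [ 557.77740199  -83.93298157   84.        ]]
bar 54.97105743925591 -174.12365619586276 [ 586.50158494 -108.32097309]
bar 55.13981204419714 -174.6744627190966 [ 550.3794515  -112.31202396]
```

```bash
python3 -c "
from h import *
goal([466.5,-140,87],np.radians(106.1))"
```

```text
t 1.9667 pos [ 467.1 -138.   231.2] d [ -1.8  -1.1 144.2] r [-0.02 -0.01 -0.23] F [ 0.4  1.1 -0.4] M [ 0.05  0.07 -0.01] op 84.7
```

move_arm:
  steps:
    - {"grip":60,"tx":-1.8,"ty":-1.1,"tz":36,"rx":0,"ry":0,"rz":0}
    - {"grip":60,"tx":-1.8,"ty":-1.1,"tz":72,"rx":0,"ry":0,"rz":0}
    - {"grip":60,"tx":-1.8,"ty":-1.1,"tz":108,"rx":0,"ry":0,"rz":0}
    - {"grip":60,"tx":-1.8,"ty":-1.1,"tz":130,"rx":0,"ry":0,"rz":0}
    - {"grip":60,"tx":-1.8,"ty":-1.1,"tz":144,"rx":0,"ry":0,"rz":0}

```text
clock: 2.38
tool_pos: [464.0, -135.1, 83.9]
ee_rot: [-1.88, -2.509, 0.003]
wrist_force: [-0.5, 0.3, 0.5]
opening: 59.8
```

```bash
python3 -c "
from h import *
goal([466.5,-140,87],np.radians(106.1));snap('wrist','w2')"
```

```text
t 2.3833 pos [ 464.  -135.1   83.9] d [-5.4  1.  -3.2] r [-0.31 -0.24  0.22] F [-0.5  0.3  0.5] M [ 0.03 -0.07  0.08] op 59.8
```

View pics/w2.png

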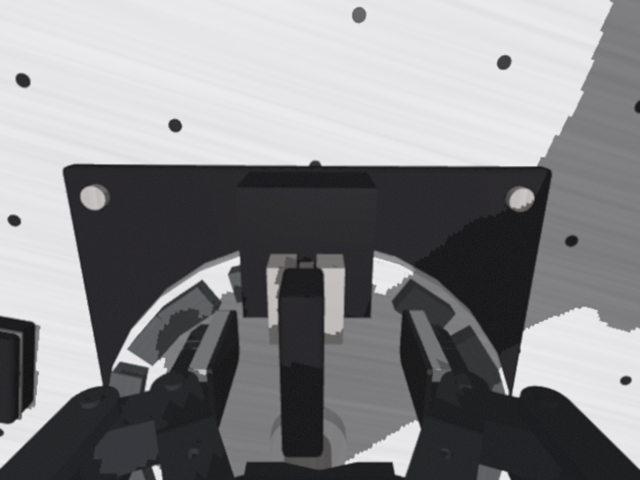

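move_arm:
  steps:
    - {"grip":60,"tx":0,"ty":0,"tz":0,"rx":0,"ry":0,"rz":0}
    - {"grip":60,"tx":0,"ty":0,"tz":0,"rx":0,"ry":0,"rz":0}

```text
clock: 2.6
tool_pos: [467.2, -137.3, 87.7]
ee_rot: [-1.885, -2.512, -0.001]
wrist_force: [0.5, 0.2, -0.2]
opening: 60.0
```

```bash
python3 -c "
from h import *
goal([466.5,-140,87],np.radians(106.1));snap('wrist','w3')"
```

```text
t 2.6 pos [ 467.2 -137.3   87.7] d [-2.4 -1.4  0.7] r [ 0.03 -0.05  0.13] F [ 0.5  0.2 -0.2] M [-0.04  0.01 -0.04] op 60.0
```

View pics/w3.png

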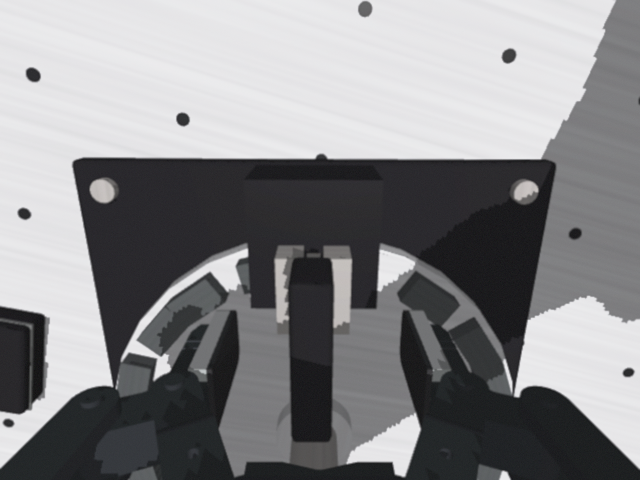

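move_arm:
  steps:
    - {"grip":40,"tx":-2.4,"ty":-1.4,"tz":0,"rx":0,"ry":0,"rz":0}
    - {"grip":25,"tx":-2.4,"ty":-1.4,"tz":0,"rx":0,"ry":0,"rz":0}
    - {"grip":5,"tx":-2.4,"ty":-1.4,"tz":0,"rx":0,"ry":0,"rz":0}
    - {"grip":5,"tx":-2.4,"ty":-1.4,"tz":0,"rx":0,"ry":0,"rz":0}
    - {"grip":5,"tx":-2.4,"ty":-1.4,"tz":0,"rx":0,"ry":0,"rz":0}
  force: 50

```text
clock: 3.07
tool_pos: [466.4, -140.7, 88.2]
ee_rot: [-1.888, -2.509, -0.003]
wrist_force: [-2.0, 2.9, 7.5]
opening: 13.1
```

```bash
python3 -c "
from h import *
goal([466.5,-140,105],np.radians(106.1));snap('wrist','w4')"
```

```text
t 3.0667 pos [ 466.4 -140.7   88.2] d [  0.6   0.3 -16.8] r [ 0.04 -0.12 -0.02] F [-2.   2.9  7.5] M [ 0.42  0.41 -0.1 ] op 13.1
```

View pics/w4.png

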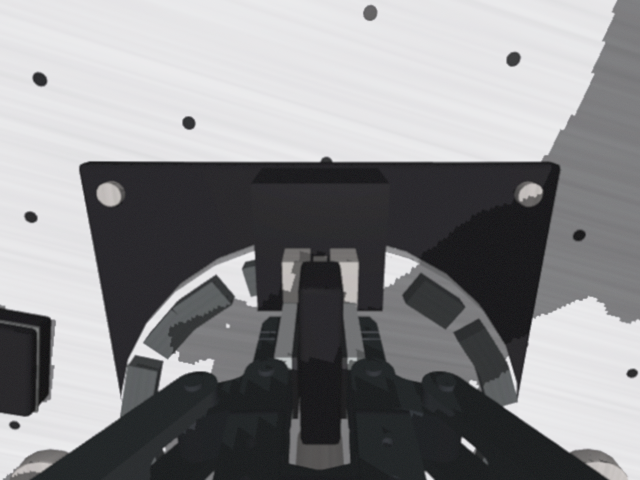

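Gripped centrally, with the bar at u≈320 between the pads. Lifting.

move_arm:
  steps:
    - {"grip":5,"tx":0,"ty":0,"tz":-6,"rx":0,"ry":0,"rz":0}
    - {"grip":5,"tx":0,"ty":0,"tz":-12,"rx":0,"ry":0,"rz":0}
    - {"grip":5,"tx":0,"ty":0,"tz":-17.5,"rx":0,"ry":0,"rz":0}
    - {"grip":5,"tx":0,"ty":0,"tz":-17.5,"rx":0,"ry":0,"rz":0}
    - {"grip":5,"tx":0,"ty":0,"tz":-17.5,"rx":0,"ry":0,"rz":0}

```text
clock: 3.53
tool_pos: [466.2, -140.7, 104.8]
ee_rot: [-1.888, -2.51, -0.002]
wrist_force: [2.9, 3.6, -5.8]
opening: 13.1
```

```bash
python3 -c "
from h import *
goal([466.5,-140,105],np.radians(106.1));snap('wrist','w5')"
```

```text
t 3.5333 pos [ 466.2 -140.7  104.8] d [ 0.6  0.5 -0.2] r [ 0.04 -0.05  0.01] F [ 2.9  3.6 -5.8] M [ 0.64 -0.61 -0.13] op 13.1
```

View pics/w5.png

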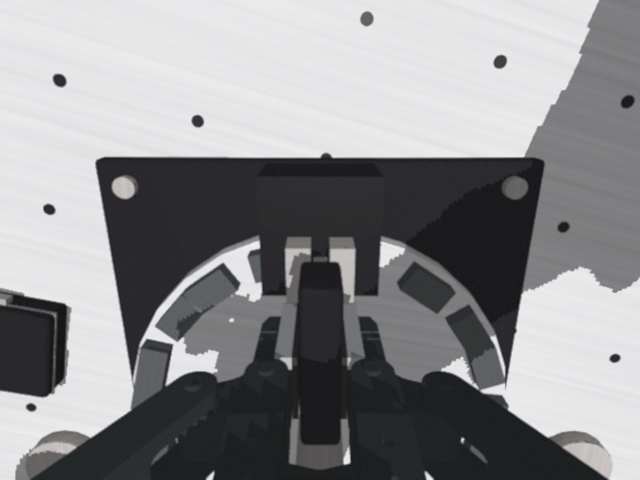

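move_arm:
  steps:
    - {"grip":5,"tx":0,"ty":0,"tz":-0.7,"rx":0,"ry":0,"rz":6}
    - {"grip":5,"tx":0,"ty":0,"tz":-0.7,"rx":0,"ry":0,"rz":12}
    - {"grip":5,"tx":0,"ty":0,"tz":-0.7,"rx":0,"ry":0,"rz":18}
    - {"grip":5,"tx":0,"ty":0,"tz":-0.7,"rx":0,"ry":0,"rz":24}
    - {"grip":5,"tx":0,"ty":0,"tz":-0.7,"rx":0,"ry":0,"rz":30}

```text
clock: 4.0
tool_pos: [466.2, -139.9, 105.1]
ee_rot: [-2.476, -1.93, -0.001]
wrist_force: [3.0, 6.0, -6.0]
opening: 12.9
```

```bash
python3 -c "
from h import *
goal([466.5,-140,105],np.radians(16.1))"
```

```text
t 4.0 pos [ 466.2 -139.9  105.1] d [-0.   0.3  0.1] r [-0.1  -0.06 59.78] F [ 3.  6. -6.] M [ 0.98 -0.72  0.07] op 12.9
```

move_arm:
  steps:
    - {"grip":5,"tx":0,"ty":0,"tz":0,"rx":0,"ry":0,"rz":6}
    - {"grip":5,"tx":0,"ty":0,"tz":0,"rx":0,"ry":0,"rz":12}
    - {"grip":5,"tx":0,"ty":0,"tz":0,"rx":0,"ry":0,"rz":18}
    - {"grip":5,"tx":0,"ty":0,"tz":0,"rx":0,"ry":0,"rz":24}
    - {"grip":5,"tx":0,"ty":0,"tz":0,"rx":0,"ry":0,"rz":30}

```text
clock: 4.42
tool_pos: [466.5, -139.1, 105.1]
ee_rot: [-2.89, -1.224, -0.001]
wrist_force: [2.4, 6.0, -7.2]
opening: 13.0
```

move_arm:
  steps:
    - {"grip":5,"tx":0,"ty":0,"tz":0,"rx":0,"ry":0,"rz":6}
    - {"grip":5,"tx":0,"ty":0,"tz":0,"rx":0,"ry":0,"rz":12}
    - {"grip":5,"tx":0,"ty":0,"tz":0,"rx":0,"ry":0,"rz":18}
    - {"grip":5,"tx":0,"ty":0,"tz":0,"rx":0,"ry":0,"rz":24}
    - {"grip":5,"tx":0,"ty":0,"tz":0,"rx":0,"ry":0,"rz":29}

```text
clock: 4.83
tool_pos: [467.2, -138.7, 105.3]
ee_rot: [-3.104, -0.463, -0.002]
wrist_force: [4.2, 7.0, -6.3]
opening: 13.0
```

```bash
python3 -c "
from h import *
goal([466.5,-140,105],np.radians(16.1));snap('scene','s1');snap('wrist','w6')
im=cv2.imread('pics/s1.png');cv2.imwrite('pics/s1c.png',cv2.resize(im[80:290,170:420],None,fx=2.8,fy=2.8))"
```

```text
t 4.8333 pos [ 467.2 -138.7  105.3] d [-1.1  1.   0.3] r [-0.16 -0.09  0.86] F [ 4.2  7.  -6.3] M [ 1.2  -0.84  0.03] op 13.0
```

View pics/s1c.png

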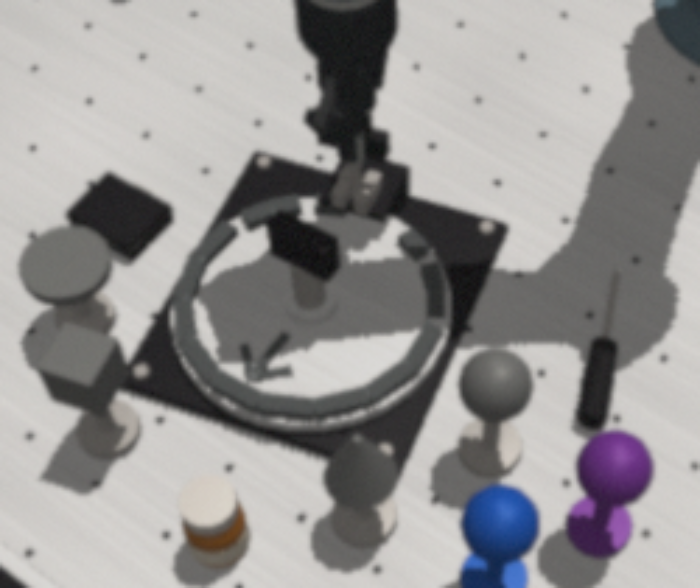

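View pics/w6.png

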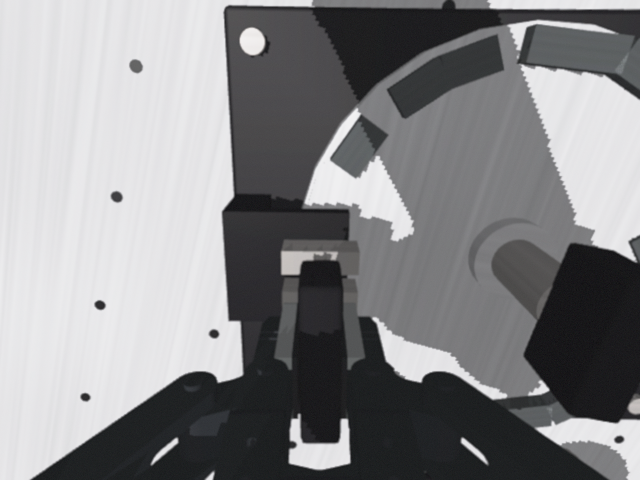

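move_arm:
  steps:
    - {"grip":5,"tx":0,"ty":0,"tz":1.5,"rx":0,"ry":0,"rz":0.8}
    - {"grip":5,"tx":0,"ty":0,"tz":3,"rx":0,"ry":0,"rz":0.8}
    - {"grip":40,"tx":0,"ty":0,"tz":3,"rx":0,"ry":0,"rz":0.8}
    - {"grip":40,"tx":0,"ty":0,"tz":3,"rx":0,"ry":0,"rz":0.8}
    - {"grip":40,"tx":0,"ty":0,"tz":3,"rx":0,"ry":0,"rz":0.8}

```text
clock: 5.35
tool_pos: [465.9, -143.1, 103.0]
ee_rot: [3.109, 0.443, -0.0]
wrist_force: [0.7, 0.2, -0.3]
opening: 40.0
```

```bash
python3 -c "
from h import *
goal([466.5,-140,105],np.radians(16.1));snap('wrist','w7')"
```

```text
t 5.35 pos [ 465.9 -143.1  103. ] d [ 1.4 -2.8 -2. ] r [0.08 0.02 0.12] F [ 0.7  0.2 -0.3] M [ 0.02 -0.02  0.06] op 40.0
```

View pics/w7.png

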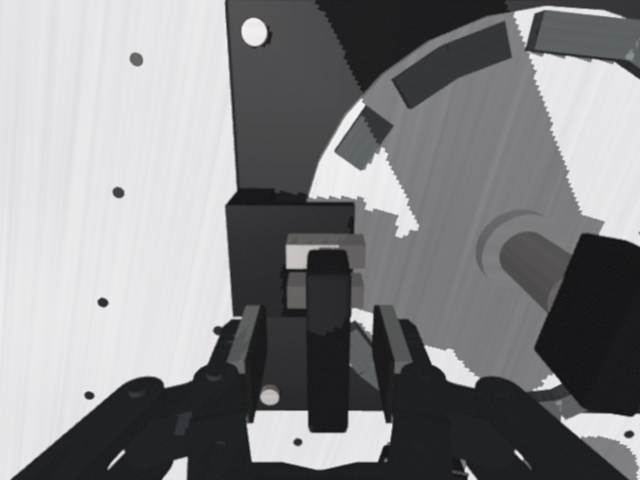

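move_arm:
  steps:
    - {"grip":40,"tx":0,"ty":0,"tz":-35,"rx":0,"ry":0,"rz":0}
    - {"grip":40,"tx":0,"ty":0,"tz":-70,"rx":0,"ry":0,"rz":0}
    - {"grip":55,"tx":38,"ty":0,"tz":-80,"rx":0,"ry":0,"rz":3}
    - {"grip":60,"tx":70,"ty":0,"tz":-80,"rx":0,"ry":0,"rz":6}
    - {"grip":60,"tx":104,"ty":-1.5,"tz":-80,"rx":0,"ry":0,"rz":10.5}

```text
clock: 5.82
tool_pos: [567.8, -111.6, 185.6]
ee_rot: [-3.136, -0.151, -0.01]
wrist_force: [0.6, -0.6, 1.4]
opening: 60.3
```

move_arm:
  steps:
    - {"grip":60,"tx":0,"ty":0,"tz":0,"rx":0,"ry":0,"rz":0}
    - {"grip":60,"tx":0,"ty":0,"tz":0,"rx":0,"ry":0,"rz":0}

```text
clock: 5.98
tool_pos: [567.0, -110.5, 182.4]
ee_rot: [3.135, 0.164, -0.001]
wrist_force: [-0.9, -1.5, -0.2]
opening: 59.9
```

```bash
python3 -c "
from h import *
goal([567.8,-110.6,85],np.radians(5.6));wrist('w8')"
```

```text
t 5.9833 pos [ 567.  -110.5  182.4] d [ 0.8 -0.1 97.4] r [0.15 0.04 0.38] F [-0.9 -1.5 -0.2] M [-0.02  0.06  0.06] op 59.9
```

View pics/w8.png

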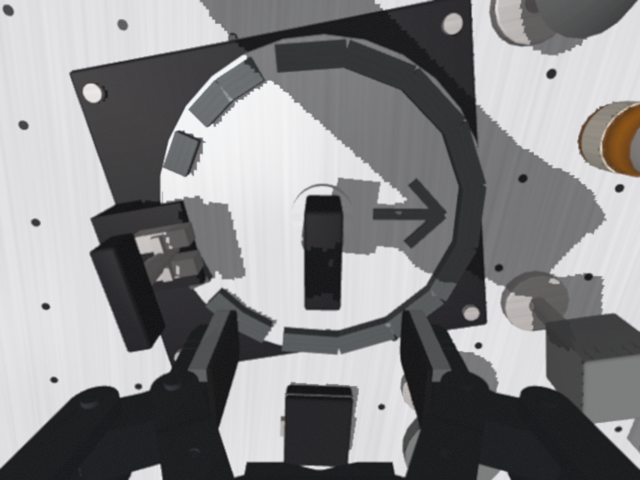

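move_arm:
  steps:
    - {"grip":60,"tx":0.8,"ty":0,"tz":33,"rx":0,"ry":0,"rz":0.3}
    - {"grip":60,"tx":0.8,"ty":0,"tz":66,"rx":0,"ry":0,"rz":0.3}
    - {"grip":60,"tx":0.8,"ty":0,"tz":90,"rx":0,"ry":0,"rz":0.3}
    - {"grip":60,"tx":0.8,"ty":0,"tz":97,"rx":0,"ry":0,"rz":0.3}
    - {"grip":60,"tx":0.8,"ty":0,"tz":97,"rx":0,"ry":0,"rz":0.3}

```text
clock: 6.45
tool_pos: [562.9, -112.0, 83.7]
ee_rot: [-3.138, -0.146, 0.009]
wrist_force: [-0.7, 0.3, 0.2]
opening: 59.9
```

```bash
python3 -c "
from h import *
goal([567.8,-110.6,85],np.radians(5.6));wrist('w9')"
```

```text
t 6.45 pos [ 562.9 -112.    83.7] d [ 5.  -0.9 -1.3] r [-0.03  0.31 -0.26] F [-0.7  0.3  0.2] M [-0.03  0.02  0.04] op 59.9
```

View pics/w9.png

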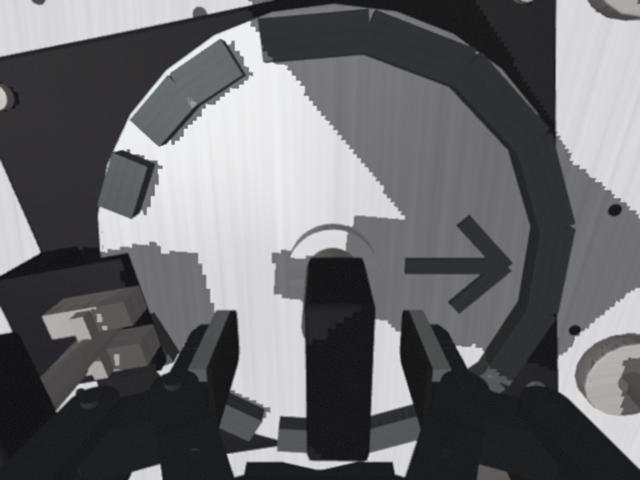

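move_arm:
  steps:
    - {"grip":60,"tx":0,"ty":0,"tz":0,"rx":0,"ry":0,"rz":0}
    - {"grip":60,"tx":0,"ty":0,"tz":0,"rx":0,"ry":0,"rz":0}
    - {"grip":60,"tx":0,"ty":0,"tz":0,"rx":0,"ry":0,"rz":0}

```text
clock: 6.75
tool_pos: [567.6, -111.5, 87.3]
ee_rot: [3.138, 0.15, 0.005]
wrist_force: [-0.1, 0.7, -0.1]
opening: 59.8
```

```bash
python3 -c "
from h import *
goal([567.8,-110.6,85],np.radians(5.6));wrist('w10')"
```

```text
t 6.75 pos [ 567.6 -111.5   87.3] d [ 0.3 -0.9  2.3] r [ 0.03 -0.19 -0.13] F [-0.1  0.7 -0.1] M [-0.06  0.07  0.01] op 59.8
```

View pics/w10.png

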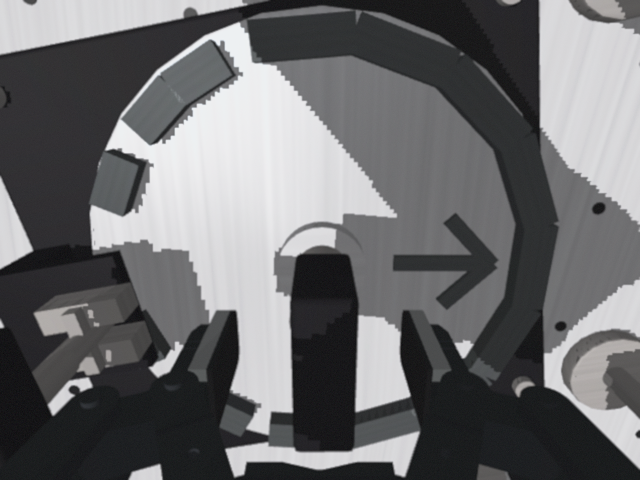

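move_arm:
  steps:
    - {"grip":45,"tx":0.8,"ty":-0.7,"tz":1.5,"rx":0,"ry":0,"rz":0}
    - {"grip":30,"tx":0.8,"ty":-0.7,"tz":1.5,"rx":0,"ry":0,"rz":0}
    - {"grip":10,"tx":0.8,"ty":-0.7,"tz":1.5,"rx":0,"ry":0,"rz":0}
    - {"grip":10,"tx":0.8,"ty":-0.7,"tz":1.5,"rx":0,"ry":0,"rz":0}
    - {"grip":10,"tx":0.8,"ty":-0.7,"tz":1.5,"rx":0,"ry":0,"rz":0}
  force: 60

```text
clock: 7.22
tool_pos: [568.8, -109.7, 85.4]
ee_rot: [-3.138, -0.152, -0.004]
wrist_force: [2.0, 1.3, 6.1]
opening: 19.2
```

```bash
python3 -c "
from h import *
goal([567.8,-110.6,85],np.radians(86.15))"
```

```text
t 7.2167 pos [ 568.8 -109.7   85.4] d [-1.1  0.7  0.4] r [  0.1   -0.13 -80.6 ] F [2.  1.3 6.1] M [ 0.08  0.25 -0.08] op 19.2
```

move_arm:
  steps:
    - {"grip":10,"tx":0,"ty":0,"tz":0,"rx":0,"ry":0,"rz":-5}
    - {"grip":10,"tx":0,"ty":0,"tz":0,"rx":0,"ry":0,"rz":-10}
    - {"grip":10,"tx":0,"ty":0,"tz":0,"rx":0,"ry":0,"rz":-15}
    - {"grip":10,"tx":0,"ty":0,"tz":0,"rx":0,"ry":0,"rz":-20}
    - {"grip":10,"tx":0,"ty":0,"tz":0,"rx":0,"ry":0,"rz":-25}

```text
clock: 7.63
tool_pos: [568.3, -109.9, 85.4]
ee_rot: [3.029, 0.833, 0.003]
wrist_force: [-0.1, 1.4, 6.4]
opening: 19.3
```

```bash
python3 -c "
from h import *
goal([567.8,-110.6,85],np.radians(86.15));wrist('w11')"
```

```text
t 7.6333 pos [ 568.3 -109.9   85.4] d [-0.8  0.3  0.4] r [  0.07  -0.07 -55.39] F [-0.1  1.4  6.4] M [ 0.07  0.37 -0.06] op 19.3
```

View pics/w11.png

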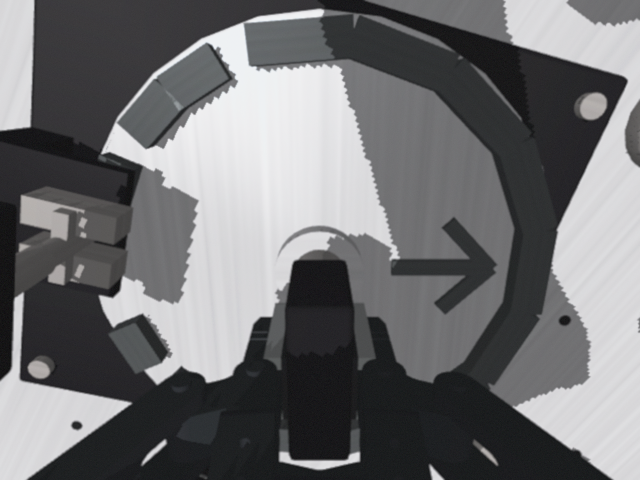

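Table turns with the grip and the pin is clear. Continuing (−55.4° left).

move_arm:
  steps:
    - {"grip":10,"tx":0,"ty":0,"tz":0,"rx":0,"ry":0,"rz":-5}
    - {"grip":10,"tx":0,"ty":0,"tz":0,"rx":0,"ry":0,"rz":-10}
    - {"grip":10,"tx":0,"ty":0,"tz":0,"rx":0,"ry":0,"rz":-15}
    - {"grip":10,"tx":0,"ty":0,"tz":0,"rx":0,"ry":0,"rz":-20}
    - {"grip":10,"tx":0,"ty":0,"tz":0,"rx":0,"ry":0,"rz":-25}

```text
clock: 8.1
tool_pos: [567.9, -110.3, 85.4]
ee_rot: [2.778, 1.467, 0.002]
wrist_force: [-0.8, 1.2, 7.9]
opening: 19.5
```

move_arm:
  steps:
    - {"grip":10,"tx":0,"ty":0,"tz":0,"rx":0,"ry":0,"rz":-6}
    - {"grip":10,"tx":0,"ty":0,"tz":0,"rx":0,"ry":0,"rz":-12}
    - {"grip":10,"tx":0,"ty":0,"tz":0,"rx":0,"ry":0,"rz":-18}
    - {"grip":10,"tx":0,"ty":0,"tz":0,"rx":0,"ry":0,"rz":-24}
    - {"grip":10,"tx":0,"ty":0,"tz":0,"rx":0,"ry":0,"rz":-30}

```text
clock: 8.52
tool_pos: [567.7, -110.9, 85.4]
ee_rot: [2.303, 2.135, 0.001]
wrist_force: [-1.0, 0.6, 6.9]
opening: 19.2
```

move_arm:
  steps:
    - {"grip":10,"tx":0,"ty":0,"tz":0,"rx":0,"ry":0,"rz":0}
    - {"grip":10,"tx":0,"ty":0,"tz":0,"rx":0,"ry":0,"rz":0}

```text
clock: 8.68
tool_pos: [567.7, -110.9, 85.4]
ee_rot: [2.307, 2.131, 0.001]
wrist_force: [-2.2, 0.7, 7.6]
opening: 19.4
```

```bash
python3 -c "
from h import *
goal([567.8,-110.6,85],np.radians(86.15));wrist('w12')
snap('top','t12');snap('scene','s12')
im=cv2.imread('pics/t12.png');cv2.imwrite('pics/t12c.png',cv2.resize(im[175:365,280:480],None,fx=3.1,fy=3.1,interpolation=cv2.INTER_CUBIC))"
```

```text
t 8.6833 pos [ 567.7 -110.9   85.4] d [0.3 0.1 0.4] r [ 0.07  0.01 -0.71] F [-2.2  0.7  7.6] M [-0.18  0.32  0.05] op 19.4
```

View pics/w12.png

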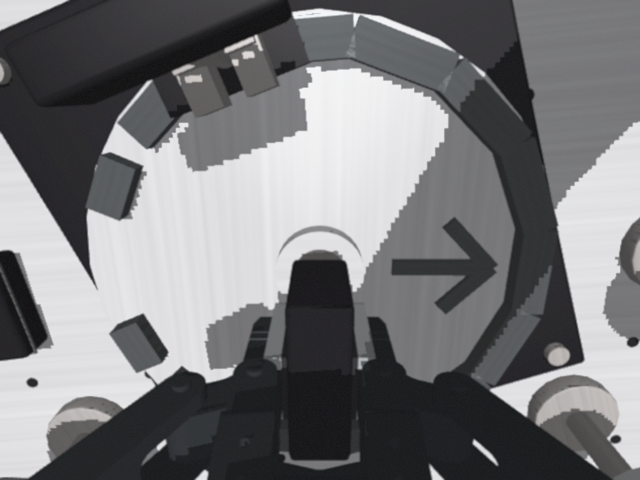

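View pics/t12c.png

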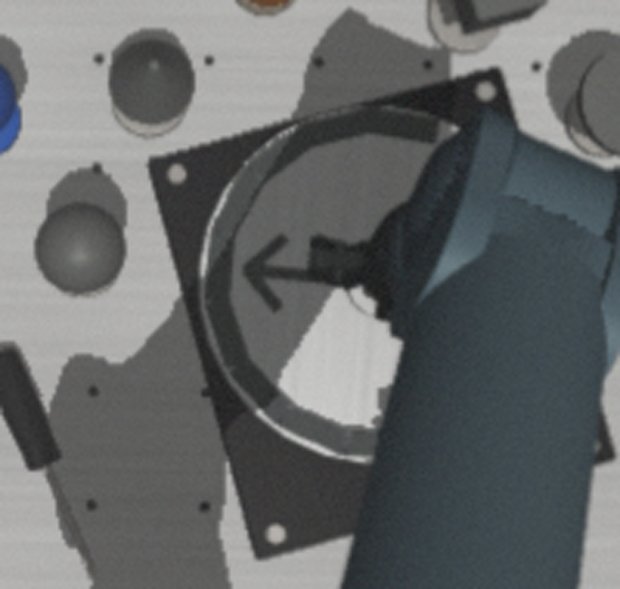

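```bash
python3 - <<'E'
from h import *
for t,box in (('w12',(380,200,600,400)),('w8',(40,0,500,360))):
    im=cv2.imread(f'pics/{t}.png');x0,y0,x1,y1=box;k=min(800/(x1-x0),600/(y1-y0));print(k)
    cv2.imwrite(f'pics/{t}z.png',cv2.resize(im[y0:y1,x0:x1],None,fx=k,fy=k,interpolation=cv2.INTER_CUBIC))
E
```

```text
3.0
1.6666666666666667
```

View pics/w12z.png

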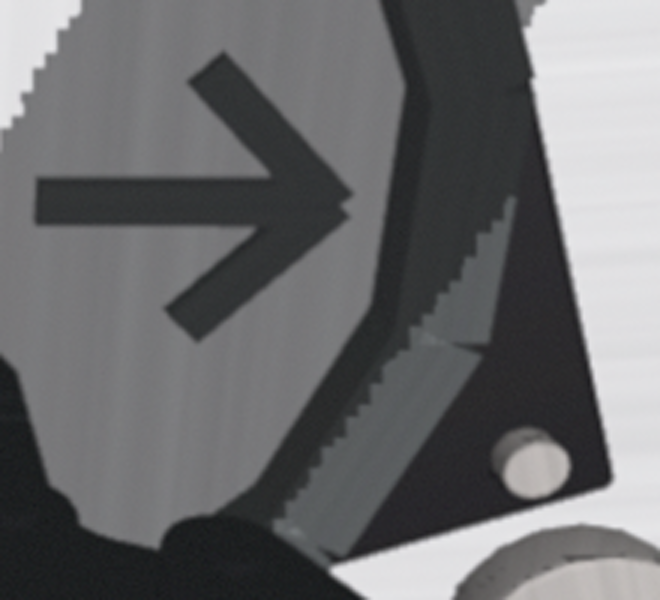

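View pics/w8z.png

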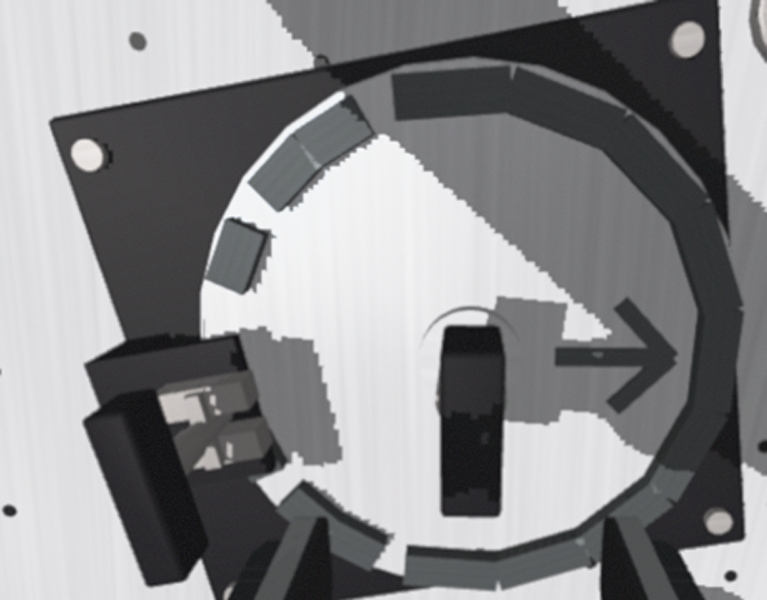

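```bash
python3 - <<'E'
from h import *
def ang(c,L,z):
    p=onplane(c,L,z); d=(p[1]-p[0])[:2]; return np.degrees(np.arctan2(d[1],d[0])),p[:,:2].round(1).tolist()
c=load('w12'); f=lambda L:[(380+(u+.5)/3-.5,200+(v+.5)/3-.5) for u,v in L]
print('arrow',ang(c,f([(36,201),(351,203)]),29.)); print('edge',ang(c,f([(530,85),(610,480)]),12.)); print('edge2',ang(c,f([(332,566),(610,483)]),12.))
c=load('w8'); f=lambda L:[(40+(u)/1.6667,(v)/1.6667) for u,v in L]
print('arrow8',ang(c,f([(556,357),(676,357)]),29.)); print('edge',ang(c,f([(51,122),(620,14)]),12.)); print('edgefar',ang(c,f([(718,10),(744,538)]),12.))
E
```

```text
arrow (np.float64(85.10266945330568), [[570.6, -74.4], [575.1, -21.5]])
edge (np.float64(15.700630549659488), [[562.6, 15.7], [646.7, 39.3]])
edge2 (np.float64(106.73950841680369), [[663.4, -13.9], [647.4, 39.4]])
arrow8 (np.float64(5.971466758361532), [[605.7, -107.5], [657.3, -102.1]])
edge (np.float64(15.826872613226971), [[388.1, -35.1], [612.7, 28.6]])
edgefar (np.float64(-74.11087271952816), [[650.4, 33.7], [715.7, -195.8]])
```

move_arm:
  steps:
    - {"grip":10,"tx":0,"ty":0,"tz":0,"rx":0,"ry":0,"rz":-0.6}
    - {"grip":10,"tx":0,"ty":0,"tz":0,"rx":0,"ry":0,"rz":-0.6}
    - {"grip":10,"tx":0,"ty":0,"tz":0,"rx":0,"ry":0,"rz":-0.6}

```text
clock: 9.08
tool_pos: [567.7, -110.9, 85.4]
ee_rot: [2.296, 2.142, 0.001]
wrist_force: [-1.1, 1.3, 6.8]
opening: 19.1
```

```bash
python3 - <<'E'
from h import *
goal([567.7,-110.9,85],np.radians(85.95))
E
```

```text
t 9.0833 pos [ 567.7 -110.9   85.4] d [0.  0.  0.4] r [0.06 0.03 0.08] F [-1.1  1.3  6.8] M [-0.13  0.36  0.07] op 19.1
```

Open, then rise and look from above.

move_arm:
  steps:
    - {"grip":45,"tx":0,"ty":0,"tz":0,"rx":0,"ry":0,"rz":0}
    - {"grip":45,"tx":0,"ty":0,"tz":0,"rx":0,"ry":0,"rz":0}
    - {"grip":45,"tx":0,"ty":0,"tz":0,"rx":0,"ry":0,"rz":0}
    - {"grip":45,"tx":0,"ty":0,"tz":-30,"rx":0,"ry":0,"rz":0}
    - {"grip":45,"tx":0,"ty":0,"tz":-65,"rx":0,"ry":0,"rz":0}

```text
clock: 9.5
tool_pos: [563.2, -109.5, 145.8]
ee_rot: [-2.292, -2.139, 0.011]
wrist_force: [0.5, -0.2, 0.5]
opening: 45.1
```

```bash
python3 - <<'E'
from h import *
goal([466.8,-139.7,185],np.radians(16))
E
```

```text
t 9.5 pos [ 563.2 -109.5  145.8] d [-36.8 -94.5 -38.2] r [-0.45  0.38 70.06] F [ 0.5 -0.2  0.5] M [ 0.04 -0.07  0.04] op 45.1
```

move_arm:
  steps:
    - {"grip":45,"tx":0,"ty":0,"tz":-38,"rx":0,"ry":0,"rz":6}
    - {"grip":45,"tx":-8,"ty":-20,"tz":-38,"rx":0,"ry":0,"rz":12}
    - {"grip":45,"tx":-18,"ty":-45,"tz":-38,"rx":0,"ry":0,"rz":19}
    - {"grip":45,"tx":-28,"ty":-70,"tz":-38,"rx":0,"ry":0,"rz":26}
    - {"grip":45,"tx":-37,"ty":-94,"tz":-38,"rx":0,"ry":0,"rz":33}

```text
clock: 9.92
tool_pos: [468.9, -141.2, 186.4]
ee_rot: [-2.815, -1.394, 0.002]
wrist_force: [-0.5, -0.4, 0.8]
opening: 45.1
```

move_arm:
  steps:
    - {"grip":45,"tx":0,"ty":0,"tz":0,"rx":0,"ry":0,"rz":7}
    - {"grip":45,"tx":0,"ty":0,"tz":0,"rx":0,"ry":0,"rz":14}
    - {"grip":45,"tx":0,"ty":0,"tz":0,"rx":0,"ry":0,"rz":21}
    - {"grip":45,"tx":0,"ty":0,"tz":0,"rx":0,"ry":0,"rz":28}
    - {"grip":45,"tx":0,"ty":0,"tz":0,"rx":0,"ry":0,"rz":35}

```text
clock: 10.33
tool_pos: [469.9, -140.6, 186.4]
ee_rot: [-3.104, -0.483, 0.002]
wrist_force: [0.3, 0.2, -0.1]
opening: 45.0
```

move_arm:
  steps:
    - {"grip":45,"tx":0,"ty":0,"tz":0,"rx":0,"ry":0,"rz":2}
    - {"grip":45,"tx":0,"ty":0,"tz":0,"rx":0,"ry":0,"rz":2}
    - {"grip":45,"tx":0,"ty":0,"tz":0,"rx":0,"ry":0,"rz":2}
    - {"grip":45,"tx":0,"ty":0,"tz":0,"rx":0,"ry":0,"rz":2}

```text
clock: 10.67
tool_pos: [470.3, -140.6, 186.7]
ee_rot: [-3.11, -0.44, 0.001]
wrist_force: [0.5, -0.6, -0.4]
opening: 44.7
```

```bash
python3 - <<'E'
from h import *
goal([466.8,-139.7,100],np.radians(16)); wrist('w13')
snap('scene','s13')
im=cv2.imread('pics/s13.png');cv2.imwrite('pics/s13c.png',cv2.resize(im[80:290,170:420],None,fx=2.8,fy=2.8))
E
```

```text
t 10.6667 pos [ 470.3 -140.6  186.7] d [-3.1 -1.9 86.7] r [-0.01  0.04  0.12] F [ 0.5 -0.6 -0.4] M [ 0.01 -0.05  0.07] op 44.7
```

View pics/w13.png

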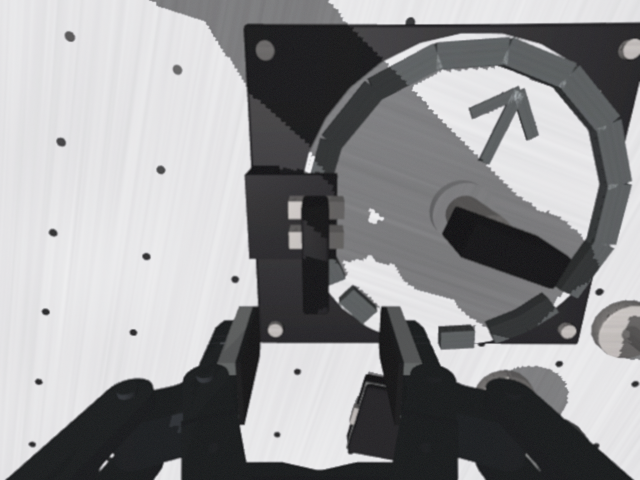

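View pics/s13c.png

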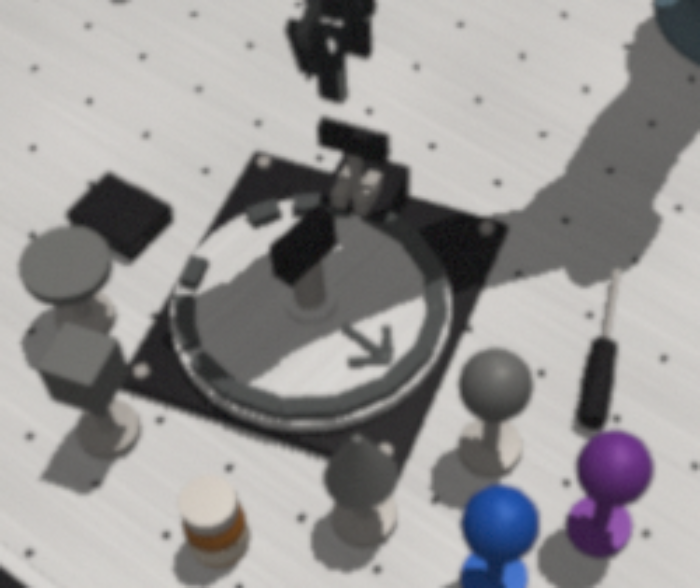

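```bash
python3 - <<'E'
from h import *
im=cv2.imread('pics/w13.png')
cv2.imwrite('pics/w13z.png',cv2.resize(im[15:355,230:640],None,fx=1.75,fy=1.75,interpolation=cv2.INTER_CUBIC))
cv2.imwrite('pics/w13a.png',cv2.resize(im[75:175,450:560],None,fx=6,fy=6,interpolation=cv2.INTER_CUBIC))
E
```

```text
(no output)
```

View pics/w13z.png

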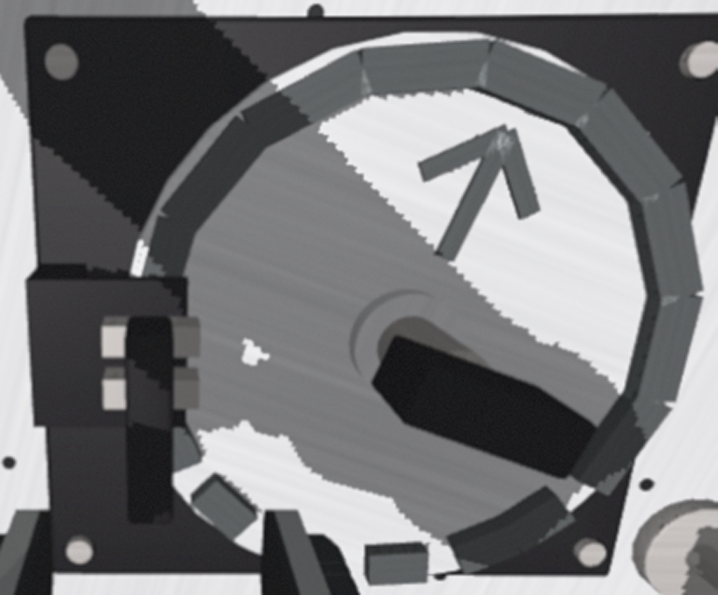

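View pics/w13a.png

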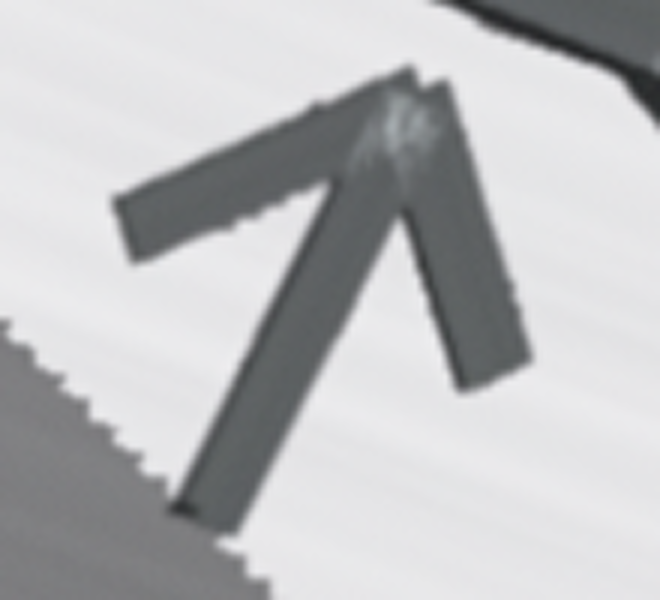

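```bash
python3 - <<'E'
from h import *
def ang(c,L,z):
    p=onplane(c,L,z); d=(p[1]-p[0])[:2]; return round(np.degrees(np.arctan2(d[1],d[0])),2),p[:,:2].round(1).tolist()
c=load('w13'); f=lambda L:[(450+(u+.5)/6-.5,75+(v+.5)/6-.5) for u,v in L]
print(ang(c,f([(240,533),(400,210)]),29.),ang(c,f([(215,518),(428,80)]),29.))
g=lambda L:[(230+(u+.5)/1.75-.5,15+(v+.5)/1.75-.5) for u,v in L]
print(ang(c,g([(28,17),(700,14)]),12.),ang(c,g([(52,573),(608,574)]),12.),ang(c,g([(52,573),(28,17)]),12.))
# tip-vs-axis with axis est
E
```

```text
(np.float64(86.37), [[575.0, -73.6], [577.4, -35.4]]) (np.float64(86.63), [[571.5, -72.8], [574.5, -21.9]])
(np.float64(16.04), [[387.6, -34.0], [632.8, 36.5]]) (np.float64(16.21), [[454.0, -271.7], [715.4, -195.7]]) (np.float64(105.6), [[454.0, -271.7], [387.6, -34.0]])
```

move_arm:
  steps:
    - {"grip":45,"tx":-3,"ty":-1.9,"tz":30,"rx":0,"ry":0,"rz":0}
    - {"grip":45,"tx":-3,"ty":-1.9,"tz":60,"rx":0,"ry":0,"rz":0}
    - {"grip":45,"tx":-3,"ty":-1.9,"tz":85,"rx":0,"ry":0,"rz":0}
    - {"grip":45,"tx":-3,"ty":-1.9,"tz":85,"rx":0,"ry":0,"rz":0}
    - {"grip":45,"tx":-3,"ty":-1.9,"tz":85,"rx":0,"ry":0,"rz":0}

```text
clock: 11.18
tool_pos: [465.9, -139.8, 101.1]
ee_rot: [3.111, 0.439, -0.006]
wrist_force: [0.3, -0.4, 0.3]
opening: 44.8
```

move_arm:
  steps:
    - {"grip":45,"tx":0,"ty":0,"tz":0,"rx":0,"ry":0,"rz":0}
    - {"grip":45,"tx":0,"ty":0,"tz":0,"rx":0,"ry":0,"rz":0}

```text
clock: 11.35
tool_pos: [469.0, -140.2, 103.8]
ee_rot: [3.11, 0.439, 0.006]
wrist_force: [0.6, 0.7, 0.6]
opening: 45.0
```

```bash
python3 - <<'E'
from h import *
goal([466.8,-139.7,102],np.radians(16)); wrist('w14')
E
```

```text
t 11.35 pos [ 469.  -140.2  103.8] d [-2.  -1.1  1.8] r [ 0.07 -0.2   0.07] F [0.6 0.7 0.6] M [ 0.01  0.05 -0.03] op 45.0
```

View pics/w14.png

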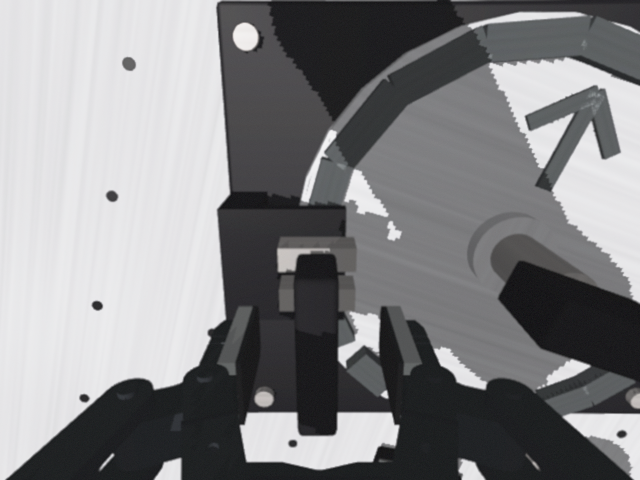

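move_arm:
  steps:
    - {"grip":30,"tx":-1.3,"ty":-1,"tz":1,"rx":0,"ry":0,"rz":0}
    - {"grip":20,"tx":-1.3,"ty":-1,"tz":1,"rx":0,"ry":0,"rz":0}
    - {"grip":5,"tx":-1.3,"ty":-1,"tz":1,"rx":0,"ry":0,"rz":0}
    - {"grip":5,"tx":-1.3,"ty":-1,"tz":1,"rx":0,"ry":0,"rz":0}
    - {"grip":5,"tx":-1.3,"ty":-1,"tz":1,"rx":0,"ry":0,"rz":0}
  force: 50

```text
clock: 11.82
tool_pos: [467.4, -138.6, 101.9]
ee_rot: [-3.111, -0.44, -0.004]
wrist_force: [2.1, 0.9, 4.0]
opening: 12.9
```

```bash
python3 - <<'E'
from h import *
goal([466.8,-139.7,102],np.radians(106))
E
```

```text
t 11.8167 pos [ 467.4 -138.6  101.9] d [-0.9  0.9 -0.1] r [  0.14  -0.11 -89.88] F [2.1 0.9 4. ] M [ 0.37 -0.23 -0.03] op 12.9
```

move_arm:
  steps:
    - {"grip":5,"tx":0,"ty":0,"tz":-2.5,"rx":0,"ry":0,"rz":-4}
    - {"grip":5,"tx":0,"ty":0,"tz":-3,"rx":0,"ry":0,"rz":-10}
    - {"grip":5,"tx":0,"ty":0,"tz":-3,"rx":0,"ry":0,"rz":-16}
    - {"grip":5,"tx":0,"ty":0,"tz":-3,"rx":0,"ry":0,"rz":-22}
    - {"grip":5,"tx":0,"ty":0,"tz":-3,"rx":0,"ry":0,"rz":-28}

```text
clock: 12.23
tool_pos: [466.7, -138.9, 103.5]
ee_rot: [2.907, 1.186, 0.002]
wrist_force: [3.7, 0.2, -6.5]
opening: 13.2
```

move_arm:
  steps:
    - {"grip":5,"tx":0,"ty":0,"tz":0,"rx":0,"ry":0,"rz":-6}
    - {"grip":5,"tx":0,"ty":0,"tz":0,"rx":0,"ry":0,"rz":-12}
    - {"grip":5,"tx":0,"ty":0,"tz":0,"rx":0,"ry":0,"rz":-18}
    - {"grip":5,"tx":0,"ty":0,"tz":0,"rx":0,"ry":0,"rz":-24}
    - {"grip":5,"tx":0,"ty":0,"tz":0,"rx":0,"ry":0,"rz":-30}

```text
clock: 12.65
tool_pos: [466.3, -139.6, 103.4]
ee_rot: [2.501, 1.897, 0.001]
wrist_force: [4.6, -1.7, -5.6]
opening: 13.2
```

move_arm:
  steps:
    - {"grip":5,"tx":0,"ty":0,"tz":0,"rx":0,"ry":0,"rz":-6}
    - {"grip":5,"tx":0,"ty":0,"tz":0,"rx":0,"ry":0,"rz":-12}
    - {"grip":5,"tx":0,"ty":0,"tz":0,"rx":0,"ry":0,"rz":-18}
    - {"grip":5,"tx":0,"ty":0,"tz":0,"rx":0,"ry":0,"rz":-24}
    - {"grip":5,"tx":0,"ty":0,"tz":0,"rx":0,"ry":0,"rz":-29}

```text
clock: 13.07
tool_pos: [466.3, -140.2, 103.3]
ee_rot: [1.947, 2.462, -0.001]
wrist_force: [4.9, -2.0, -5.8]
opening: 12.9
```

```bash
python3 - <<'E'
from h import *
goal([466.8,-139.7,88],np.radians(106.1))
E
```

```text
t 13.0667 pos [ 466.3 -140.2  103.3] d [ 0.5  0.5 15.3] r [ 0.08  0.17 -2.77] F [ 4.9 -2.  -5.8] M [-0.36 -0.89 -0.03] op 12.9
```

move_arm:
  steps:
    - {"grip":5,"tx":0,"ty":0,"tz":0,"rx":0,"ry":0,"rz":-2.8}
    - {"grip":5,"tx":0,"ty":0,"tz":3,"rx":0,"ry":0,"rz":-2.8}
    - {"grip":5,"tx":0,"ty":0,"tz":6,"rx":0,"ry":0,"rz":-2.8}
    - {"grip":5,"tx":0,"ty":0,"tz":8,"rx":0,"ry":0,"rz":-2.8}
    - {"grip":5,"tx":0,"ty":0,"tz":8,"rx":0,"ry":0,"rz":-2.8}

```text
clock: 13.48
tool_pos: [466.3, -140.2, 95.4]
ee_rot: [1.894, 2.503, -0.001]
wrist_force: [4.6, -2.9, -5.8]
opening: 13.3
```

```bash
python3 - <<'E'
from h import *
goal([466.8,-139.7,88],np.radians(106.1))
E
```

```text
t 13.4833 pos [ 466.3 -140.2   95.4] d [0.4 0.6 7.4] r [ 0.05  0.15 -0.31] F [ 4.6 -2.9 -5.8] M [-0.69 -1.    0.05] op 13.3
```

move_arm:
  steps:
    - {"grip":5,"tx":0,"ty":0,"tz":2.5,"rx":0,"ry":0,"rz":-0.3}
    - {"grip":5,"tx":0,"ty":0,"tz":5,"rx":0,"ry":0,"rz":-0.3}
    - {"grip":5,"tx":0,"ty":0,"tz":7.5,"rx":0,"ry":0,"rz":-0.3}
    - {"grip":5,"tx":0,"ty":0,"tz":8,"rx":0,"ry":0,"rz":-0.3}
    - {"grip":5,"tx":0,"ty":0,"tz":8,"rx":0,"ry":0,"rz":-0.3}

```text
clock: 13.9
tool_pos: [466.4, -140.2, 88.0]
ee_rot: [1.887, 2.509, -0.001]
wrist_force: [4.2, -4.0, -5.3]
opening: 13.0
```

```bash
python3 - <<'E'
from h import *
goal([466.8,-139.7,88],np.radians(106.1));wrist('w15')
E
```

```text
t 13.9 pos [ 466.4 -140.2   88. ] d [ 0.4  0.6 -0. ] r [ 0.05  0.11 -0.  ] F [ 4.2 -4.  -5.3] M [-0.92 -0.89 -0.08] op 13.0
```

View pics/w15.png

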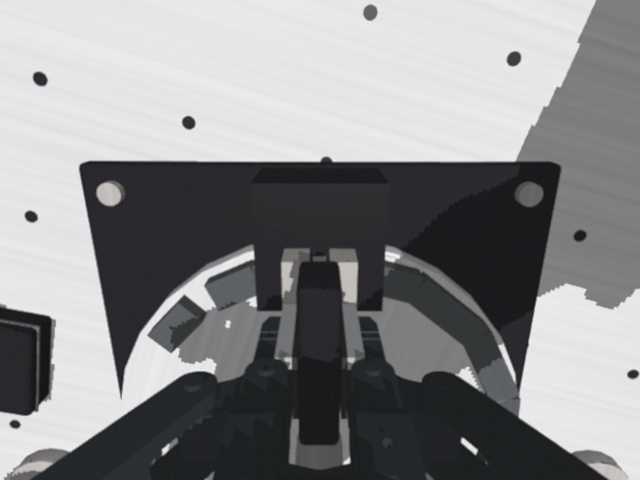

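move_arm:
  steps:
    - {"grip":5,"tx":0,"ty":0,"tz":1,"rx":0,"ry":0,"rz":0}
    - {"grip":5,"tx":0,"ty":0,"tz":1.5,"rx":0,"ry":0,"rz":0}
    - {"grip":5,"tx":0,"ty":0,"tz":1.5,"rx":0,"ry":0,"rz":0}

```text
clock: 14.2
tool_pos: [466.6, -140.2, 87.9]
ee_rot: [1.887, 2.51, 0.0]
wrist_force: [0.8, -2.6, 6.4]
opening: 13.3
```

```bash
python3 - <<'E'
from h import *
goal([466.8,-139.7,88],np.radians(106.1))
E
```

```text
t 14.2 pos [ 466.6 -140.2   87.9] d [ 0.4  0.4 -0.1] r [0.06 0.05 0.01] F [ 0.8 -2.6  6.4] M [-0.84 -0.16 -0.11] op 13.3
```

move_arm:
  steps:
    - {"grip":45,"tx":0,"ty":0,"tz":0,"rx":0,"ry":0,"rz":0}
    - {"grip":45,"tx":0,"ty":0,"tz":0,"rx":0,"ry":0,"rz":0}
    - {"grip":45,"tx":0,"ty":0,"tz":0,"rx":0,"ry":0,"rz":0}
    - {"grip":45,"tx":0,"ty":0,"tz":-35,"rx":0,"ry":0,"rz":0}
    - {"grip":45,"tx":0,"ty":0,"tz":-75,"rx":0,"ry":0,"rz":0}

```text
clock: 14.62
tool_pos: [461.1, -137.5, 158.5]
ee_rot: [-1.88, -2.504, 0.01]
wrist_force: [2.1, 0.7, 0.1]
opening: 44.9
```

move_arm:
  steps:
    - {"grip":45,"tx":0,"ty":0,"tz":-35,"rx":0,"ry":0,"rz":0}
    - {"grip":45,"tx":0,"ty":0,"tz":-70,"rx":0,"ry":0,"rz":0}
    - {"grip":45,"tx":0,"ty":-20,"tz":-80,"rx":0,"ry":0,"rz":0}
    - {"grip":45,"tx":0,"ty":-20,"tz":-80,"rx":0,"ry":0,"rz":0}
    - {"grip":45,"tx":0,"ty":-20,"tz":-80,"rx":0,"ry":0,"rz":0}

```text
clock: 15.03
tool_pos: [445.7, -144.2, 241.4]
ee_rot: [-1.887, -2.511, -0.002]
wrist_force: [0.1, 0.5, -0.9]
opening: 45.0
```

```bash
python3 - <<'E'
from h import *
goal([466.8,-139.7,88],np.radians(106.1));c=wrist('w16')
s=snap('scene','s16')
im=cv2.imread('pics/s16.png');cv2.imwrite('pics/s16c.png',cv2.resize(im[80:290,170:420],None,fx=2.8,fy=2.8))
print('expected bar far end top corners', proj(c,[[496.6,-137.8,116],[493.1,-125.3,116]]).round(1), 'if +8:',proj(c,[[496.6,-137.8,124],[493.1,-125.3,124]]).round(1))
E
```

```text
t 15.0333 pos [ 445.7 -144.2  241.4] d [ -1.8  21.4 153.4] r [ 0.03 -0.1   0.06] F [ 0.1  0.5 -0.9] M [0.01 0.01 0.01] op 45.0
expected bar far end top corners [[307.2 294.7]
 [325.8 294.8]] if +8: [[307.  300. ]
 [326.  300.2]]
```

View pics/w16.png

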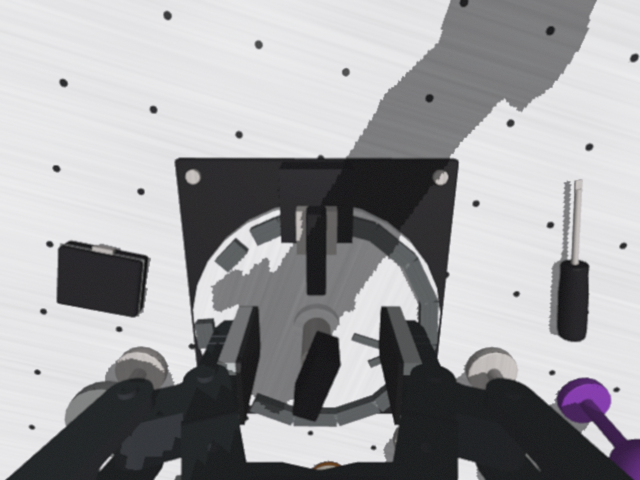

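View pics/s16c.png

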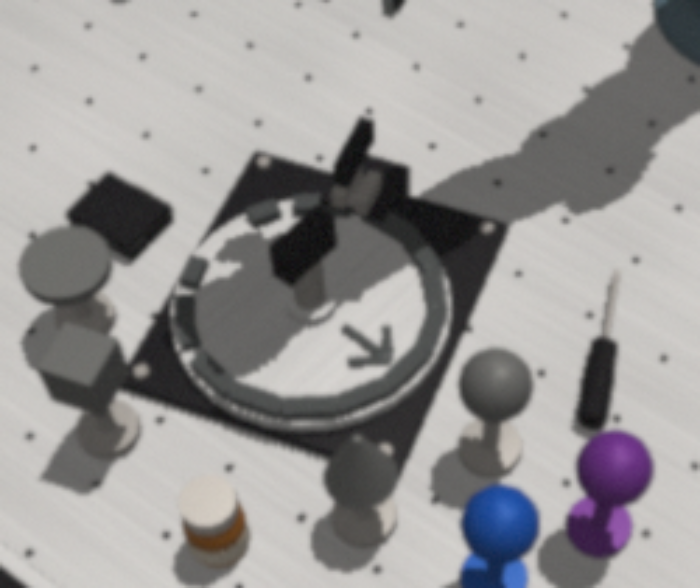

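The handle's far edge in the wrist picture sits at v≈294. The fully home prediction is 294.7, and it would be 300 if the pin were resting on the ring. The arrow points at the grey ball, the handle lies along the stage's x axis, and nothing else has moved. Handing in.

```bash
python3 -c "
from bench import *
print(sign_off())"
```

```text
the job is handed in; nothing more can be done
None
```

The table's arrow now points at the grey ball-headed post and the plunger is fully home in that notch. I handed the job in at about 15 s of the 62 s allowed.

- **Plunger out:** I pulled it up about 17 mm and twisted it about 90° clockwise. It stayed out by itself when I let go.
- **Table turned:** I turned it about 80° counter-clockwise, to the +70° post where the grey ball stands. After release the arrow measured about 70.3–70.5° from the stage's x axis.
- **Plunger back home:** I twisted it back and it went down past the 8 mm height where it would rest on the ring. The home stop was met at tool height 87.9 mm, against 88.2 mm when it was locked at the start. In the last wrist picture the handle is at its fully home height and lies along the stage's x axis.
- **Loose things:** the jar, screwdriver and lens case look unmoved in the last pictures, and I did not go near the blue and purple look-alikes.

The arrow angle read about a degree differently in two wrist pictures (85.1° before a 0.6° correction, then 86.4–86.6°). That is within the notch's play. I did not test the lock by pushing on the table. No check failed.

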